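# Unstop the short dip pot

## Task

Take the rubber bung out of the shorter of the two steel pots. It is a tight press fit: grip it and, while it is still in the mouth, rock it clearly to the left and then clearly to the right (about 8 degrees each way), then pull it straight up and out and set it down in the shallow tray. Leave the taller pot's bung in place.

Things in the scene. Friction and masses are not known exactly. Their poses are not given: they have to be found in the camera images.
- short_bung_grip (a point): Bung to pull, black rubber, 70 mm long, 50 g. Top: block grip 34 (x) x 24 (y) x 36 mm high; pinch its flat left and right faces. Below: collar 36 mm wide, 4 mm thick, then round plug 28 mm wide, 30 mm long. Point: grip centre, 18 mm below the top, 52 mm above the foot; z up. Seated it is 26 mm above the mouth, the plug 26 mm deep. It can lean 10 degrees, about a point 8 mm below the rim.
- short_pot_mouth (a point): Centre of the short pot's mouth, at rim height: round steel pot 52 mm wide, 60 mm high, on a flange 84 mm wide, bolted to the bench. y points left (within 20 degrees of the robot's left; the bung's grip is turned alike), z up. Four springy rubber pads in the mouth clasp the plug; a straight pull takes 12 to 22 N. A leaned bung may spring back when let go.
- tall_bung_grip (a point): The same kind of bung in the tall pot (alike, but 95 mm high, so its bung reaches 139 mm above the bench), to be left alone. Point: centre of its grip. The two pots may stand either way round, 130 to 270 mm apart.
- tray: Shallow square aluminium tray, open on top, 130 x 130 mm, 18 mm high, walls and floor 3 mm thick, fixed to the bench. Origin: centre of its underside.
Things that resemble listed ones, but are neither listed nor needed, are in the scene too. Leave any blue, purple or turquoise look-alike of the part that bears short_bung_grip alone.

How it is judged (in metres and radians):
On the way, in this order (a step that is already met when the one before it is completed fails the run):
1. the short pot's bung is leaned to the left by more than 4 degrees while still in the mouth (raised less than 14 mm) (angle between short_bung_grip's own z axis and vertical above 0.07 rad and y of short_bung_grip in the frame of short_pot_mouth above 0.0015 m and z of short_bung_grip in the frame of short_pot_mouth below 0.04 m), for 0.05 s.
2. then it is leaned to the right by more than 4 degrees while still in the mouth (raised less than 20 mm) (angle between short_bung_grip's own z axis and vertical above 0.07 rad and y of short_bung_grip in the frame of short_pot_mouth below -0.0015 m and z of short_bung_grip in the frame of short_pot_mouth below 0.046 m), for 0.05 s.
3. then it is drawn straight up out of the mouth (clear of the rim, within 20 mm of the axis and 20 degrees of upright) (z of short_bung_grip in the frame of short_pot_mouth above 0.052 m and horizontal distance between short_bung_grip and short_pot_mouth below 0.02 m and angle between short_bung_grip's own z axis and vertical below 0.35 rad), for 0.02 s.
At the end, for the whole second after the job is handed in: The short pot's bung rests in the tray, standing or lying (its grip centre above the tray's area and less than 65 mm above the bench), and the tall pot's bung is still seated (within 10 mm of where it was) (x of short_bung_grip in the frame of tray between -0.065 and 0.065 m and y of short_bung_grip in the frame of tray between -0.065 and 0.065 m and height (world z) of short_bung_grip below 0.065 m and distance of tall_bung_grip from where it was at the start of the episode below 0.01 m); the robot touches nothing.
It fails at once if the tall pot's bung is pulled or pushed more than 10 mm from its seat (distance of tall_bung_grip from where it was at the start of the episode above 0.01 m).
It also fails if it takes over 42 s, if anything falls off the work surface, if the arm or the gripper's body presses on something with over 40 N, if the wrist force passes 120 N, or if a joint passes its speed limit or range.

## Robot

A 6-joint arm with a two-finger parallel gripper is mounted at the origin on a cart in front of the work surface, level with it; the furniture and walls round the work are solid. World frame = base frame: x ahead of the robot, y to its left, z up, the work surface at z = 0. Lengths are in mm, angles in rad, forces in N, time in s.
With the tool pointing down it reaches from about 425 to 1125 mm from the base axis. Payload 14.9 kg.
Tool frame: the origin (TCP) lies at the very end of the fingers, on their centre line; the grasp point (between the pads) lies 19 mm behind it; z points along the fingers, y is the line along which they close (so a half turn about z gives the same grasp; the last joint's range is limited). The gripper opens to 91 mm and grips with 3 to 60 N. Pads are 32 mm wide; open, the fingers measure 118 mm over their backs; the gripper's body (76 mm by 178 mm) begins 60 mm behind the grasp point.
Start: joints at [-1.217, 0.379, 1.734, -0, 1.028, -0.033], TCP at [264.056, -648.3, 213.932] pointing down, gripper open.
Joint ranges: [-2.77, 2.77], [-0.74, 2.19], [0, 2.66], [-1.06, 4.2], [0.31, 2.87], [-3.08, 3.08]. Speed limits (rad/s): [1.89, 1.89, 2.39, 3.14, 3.14, 3.14].

## Interface

Orientations are given as a rotation vector (axis times angle).
In Python, from rig import sensors, optics, workorder gives the robot as it stands.
- The arm moves only by the shell command python3 -m inch 'ROWS' [FORCE]. ROWS is JSON, a list of rows, each a list of 3 entries, a list of its own where there are three numbers: the opening, from 0 (shut) to 1 (fully open), then the shift along the world's x, y, z scaled (see below), then the turn about the world's z scaled (see below). In form: [[hand, [tx, ty, tz], yaw], ...]. A call has 1 to 20 rows; each row shifts and turns the commanded pose from where the row before left it; what a row does not reach is not made up. The controller multiplies each number of a shift by 100 mm and each number of a turn by 45 degrees. A row lasts 1/12 s, in which the tool goes at most 41.7 mm and 7.16 degrees, less where a joint would pass 70% of its speed; a pose out of reach is approached as far as the arm can. A call with a number of a shift or a turn outside -1 to 1 is refused whole. A call with a gripper value outside its range is refused whole. The fingers move at their own pace and stop on an object; FORCE is the grip in N (left out, the last holds). Time passes only in rows, so rows that do not move let the fingers close. It gives the time, the measured TCP pose, the force, the opening and the grip force at its end, in the units of the state.
- sensors.observe(): the state, without advancing time (a new reading comes with each control period).
- optics.grab_frame(name): name is "scene" or "side" or "wrist"; returns a dict with "img" (400x640x3 uint8, red, green, blue), "depth" (400x640 float32, mm along the optical axis (not along the pixel's ray), 0 where there is no reading), "intrinsics" (3x3 intrinsics, pixels), "rvec" (rotation vector, rad) and "tvec" (3), from world to camera coordinates, as OpenCV has them. Camera axes: x right, y down, z forward; pixel columns grow to the right and rows downward; lengths in mm; the calibration is good to about 2 mm. A picture is of the moment at which its call begins.
- workorder.close_job(): hands the job in; it is judged then, once.
Trained networks look in a picture, given as the dict that the camera call returned (one of the last four; its "shot" number tells which), for a name from the list of things; names that differ only in an ending like _2 or _b are one class to them, and where a whole thing is asked for, a point or a joint stands for the part that bears it (a point fixed in the world has none). Each returns a list of dicts, best first, with "score" (0 to 1); they miss things now and then, are a little off and sometimes report something else, mostly with a low value. They report only what shows in the picture. A call takes as long as a camera call. They do not tell look-alikes from the thing itself.
- optics.outline_of(picture, target): "region" (400x640 bool, what is visible of it) and "position" ([row, column] in pixels, amid what is visible of it).
The state is a dict: "time": time; "joint_pos": joint angles; "dq": joint speeds; "joint_efforts": joint torques, N m; "tool_pos": TCP position; "orientation": TCP orientation; "wrist_force": force on the tool from outside, world axes, zero at the start; "wrist_torque": the same for the moment, N m; "width": finger opening in mm; "grasp_force": force on a finger pad.
Only numpy, scipy, OpenCV 4.12 (cv2) and the standard library are available. Lean on these libraries where they do the work, as an engineer would, in place of code of your own. Each camera call takes 0.05 s, during which the arm holds its last target. There are 200 camera calls.

## Working session

There is one attempt and no reset: what is moved stays moved. The work goes in short steps, Python scripts to look and compute and a shell command to move; the robot and the scene stay as the last step left them, time stands still between calls to the robot, and variables do not carry over. Pictures are saved under pics/ and viewed, at most 10 in all, crops included, and the job is handed in when it is done.

```bash
ls; mkdir -p pics; cat > h.py <<'E'
import numpy as np, cv2
from rig import sensors, optics, workorder
def world(p, m):
    R=cv2.Rodrigues(np.array(p["rvec"],float))[0]; t=np.array(p["tvec"],float).ravel(); K=np.array(p["intrinsics"])
    v,u=np.nonzero(m&(p["depth"]>0)); d=p["depth"][v,u]
    c=np.c_[(u-K[0,2])/K[0,0]*d,(v-K[1,2])/K[1,1]*d,d]
    return (c-t)@R
def save(p,n): cv2.imwrite(f"pics/{n}.png",p["img"][:,:,::-1])
E
python3 - <<'E'
from h import *
print(sensors.observe())
for n in ("scene","side"):
    p=optics.grab_frame(n); save(p,n)
    for t in ("short_bung_grip","short_pot_mouth","tray"):
        try:
            for r in optics.outline_of(p,t):
                w=world(p,r["region"]); print(n,t,round(r["score"],2),np.round(r["position"]),np.round(np.median(w,0)),np.round(np.percentile(w,2,0)),np.round(np.percentile(w,98,0)),np.median(p["img"][r["region"]],0))
        except Exception as e: print(t,e)
E
```

```text
pics
{'time': 0.0, 'joint_pos': array([-1.21733279e+00,  3.79436977e-01,  1.73475471e+00,  8.08049078e-06,
        1.02845809e+00, -3.32874716e-02]), 'dq': array([ 0.00012407, -0.00125171, -0.00069701, -0.00153679,  0.00061251,
       -0.00175292]), 'joint_efforts': array([-2.37339755e-04, -7.63739777e+01, -4.34380174e+01,  6.50695805e-02,
        4.25579678e-02, -7.45319608e-05]), 'tool_pos': array([ 263.90215894, -647.94503484,  213.28128653]), 'orientation': array([-3.08201298e+00, -6.03520746e-01,  2.53883390e-04]), 'wrist_force': array([-0.34462724, -0.16680961,  0.45926454]), 'wrist_torque': array([0.00623118, 0.01410083, 0.01893046]), 'grasp_force': 0.0, 'width': 90.95554070727898}
scene short_bung_grip 0.78 [297. 242.] [510.  72.  49.] [503.  51.  -1.] [531.  85.  70.] [ 52. 121. 120.]
scene short_bung_grip 0.7 [195. 304.] [ 569. -224.   86.] [ 557. -245.   57.] [ 587. -216.  105.] [38. 37. 38.]
scene short_bung_grip 0.63 [226. 270.] [570. -99.  68.] [ 562. -149.   -0.] [624. -89.  71.] [ 90.5 129.5 203.5]
scene short_bung_grip 0.52 [210. 350.] [ 463. -264.   63.] [ 455. -291
[... 337 characters left out ...]
[ 608. -195.   60.] [129. 127. 133.]
side short_bung_grip 0.87 [194. 351.] [ 471. -264.   51.] [ 458. -284.   13.] [ 485. -258.   72.] [121.  92. 132.]
side short_bung_grip 0.82 [188. 309.] [ 576. -225.   89.] [ 559. -243.   58.] [ 592. -218.  106.] [97. 93. 86.]
side short_bung_grip 0.64 [292. 305.] [517.  76.  54.] [505.  53.   7.] [534.  84.  72.] [ 83. 141. 134.]
side short_bung_grip 0.52 [235. 305.] [ 567. -100.   46.] [ 553. -183.   -1.] [604. -91.  71.] [ 92. 107. 150.]
side short_pot_mouth 0.78 [211. 312.] [ 569. -215.   19.] [ 540. -257.    1.] [ 614. -195.   62.] [144. 141. 141.]
side tray 0.56 [179. 352.] [ 504. -412.    5.] [ 434. -476.    1.] [ 567. -292.   53.] [255. 255. 255.]
```

View pics/scene.png

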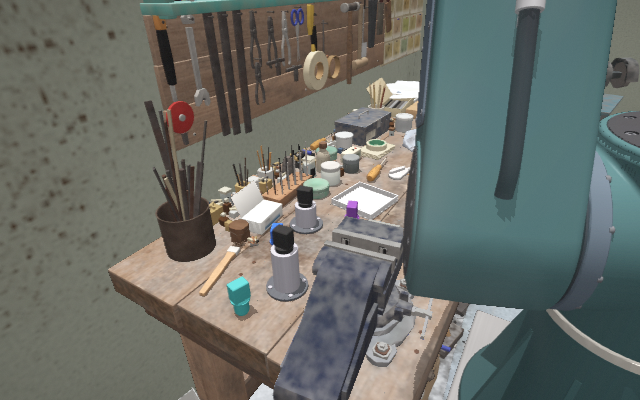

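View pics/side.png

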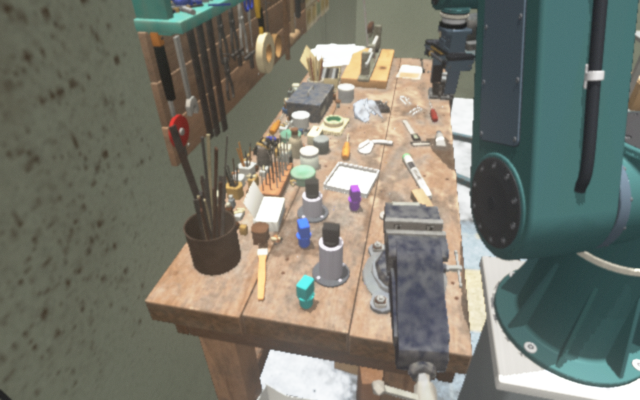

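The scene picture shows the short pot with its black bung at about (195,304), the tall pot at (240,284) and the tray at (200,369). The side picture agrees: short bung at (188,309), tray at (179,352). The coloured pieces are decoys. I'll move above the short pot.

```bash
python3 -m inch '[[1,[0.24,0.32,0.03],0],[1,[0.24,0.32,0.03],0],[1,[0.24,0.32,0.03],0],[1,[0.24,0.32,0.03],0],[1,[0.24,0.32,0.03],0],[1,[0.24,0.32,0.03],0],[1,[0.24,0.32,0.03],0],[1,[0.24,0.32,0.03],0],[1,[0.24,0.32,0.03],-0.15],[1,[0.24,0.32,0.03],-0.15],[1,[0.24,0.32,0.03],-0.15],[1,[0.24,0.32,0.03],0],[1,[0.22,0.30,0.03],0],[1,[0,0,0],0],[1,[0,0,0],0]]'
python3 - <<'E'
from h import *
s=sensors.observe(); print(s["tool_pos"],s["orientation"],s["wrist_force"])
p=optics.grab_frame("wrist"); save(p,"wrist")
for t in ("short_bung_grip","short_pot_mouth","tray"):
    for r in optics.outline_of(p,t):
        w=world(p,r["region"]); print(t,round(r["score"],2),np.round(r["position"]),np.round(np.median(w,0)),np.round(np.percentile(w,2,0)),np.round(np.percentile(w,98,0)),np.median(p["img"][r["region"]],0))
        if t=="short_bung_grip":
            m=w[:,2]>np.percentile(w[:,2],95)-4; print(" top",m.sum(),w[m].mean(0).round(1),cv2.minAreaRect(w[m][:,:2].astype(np.float32)))
E
```

```text
time: 1.65
tool_pos: [574.6, -233.4, 253.0]
orientation: [3.141, 0.06, 0.0]
wrist_force: [0.6, -0.3, 0.6]
width: 91.4
grasp_force: 0.0
[ 574.55739999 -233.43729941  253.02393588] [3.14087714e+00 5.98040760e-02 4.11539027e-04] [ 0.6104994  -0.34049438  0.6037437 ]
short_bung_grip 0.97 [180. 216.] [ 571. -115.   70.] [ 553. -129.    9.] [583. -94.  72.] [ 63. 116. 199.]
 top 585 [ 567.3 -111.1   70.5] ((566.8132934570312, -110.62731170654297), (23.714080810546875, 33.48261642456055), 27.01829719543457)
short_bung_grip 0.88 [185. 319.] [ 578. -235.  104.] [ 559. -250.   68.] [ 593. -220.  106.] [48. 49. 47.]
 top 696 [ 575.7 -234.7  104.6] ((575.0111694335938, -234.73849487304688), (34.017906188964844, 23.89775848388672), 12.76092529296875)
short_bung_grip 0.57 [257. 348.] [ 478. -275.   68.] [ 458. -293.   10.] [ 486. -260.   72.] [ 93.   51.  108.5]
 top 470 [ 470.9 -277.1   70.5] ((470.05206298828125, -277.2472839355469), (24.042644500732422, 33.74139404296875), 19.497129440307617)
short_bung_grip 0.56 [213.  83.] [523.  57.  58.] [505.  47.   9.] [534.  79.  72.] [40. 98. 92.]
 top 548 [519.1  63.4  70.5] ((518.2926635742188, 64.28846740722656), (34.18255615234375, 24.05021858215332), 73.84158325195312)
short_pot_mouth 0.91 [164. 322.] [ 591. -233.    8.] [ 545. -273.    5.] [ 614. -197.   62.] [114. 118. 120.]
tray 0.58 [220. 447.] [ 513. -419.    4.] [ 439. -475.    2.] [ 567. -335.   19.] [225. 230. 232.]
```

View pics/wrist.png

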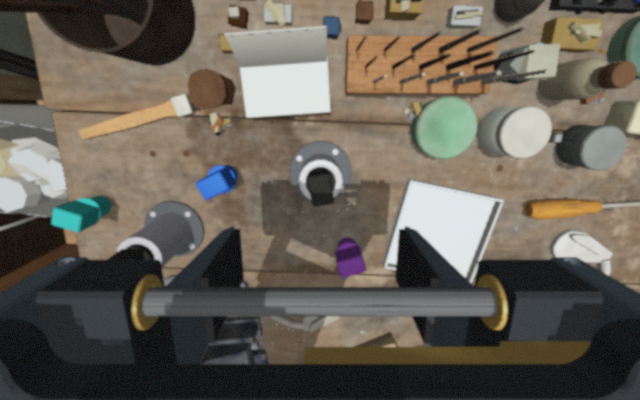

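The wrist picture shows the black bung at (185,319), right below the tool. It measures (575, -235), top at z = 104 and 34 x 24 mm, as expected, turned 12.8°. The tray is at (220,447). I'll turn 10.6°, descend and close lightly.

```bash
python3 -m inch '[[1,[0.006,-0.013,-0.3],0.12],[1,[0,0,-0.3],0.115],[1,[0,0,-0.3],0],[1,[0,0,-0.3],0],[1,[0,0,-0.3],0],[1,[0,0,-0.26],0],[1,[0,0,0],0],[0.32,[0,0,0],0],[0.32,[0,0,0],0],[0.32,[0,0,0],0],[0.2,[0,0,0],0],[0.2,[0,0,0],0],[0.2,[0,0,0],0],[0.2,[0,0,0],0],[0.2,[0,0,0],0]]' 10
python3 - <<'E'
from h import *
p=optics.grab_frame("wrist"); save(p,"wrist2")
E
```

```text
time: 3.1
tool_pos: [574.4, -236.1, 77.1]
orientation: [3.122, 0.345, 0.0]
wrist_force: [-0.4, -0.5, 0.3]
width: 40.8
grasp_force: 0.0
```

View pics/wrist2.png

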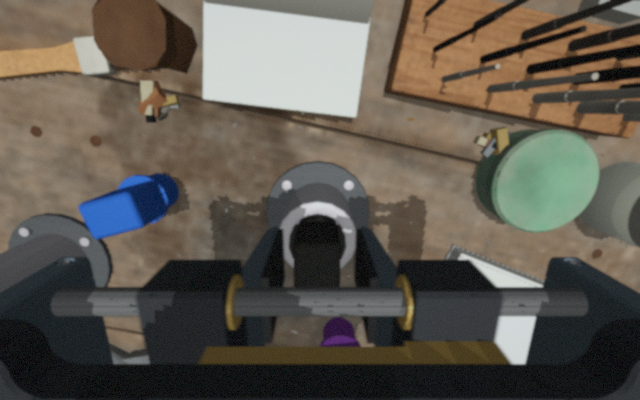

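The bung at (250,317) sits centred between the fingers (at about 265 and 370 columns) and is aligned with them. Closing.

```bash
python3 -m inch '[[0.1,[0,0,0],0],[0.1,[0,0,0],0],[0.1,[0,0,0],0],[0.1,[0,0,0],0],[0.1,[0,0,0],0],[0.1,[0,0,0],0]]' 10
```

```text
time: 3.65
tool_pos: [574.2, -236.0, 76.9]
orientation: [-3.122, -0.344, 0.0]
wrist_force: [-1.4, 3.9, 4.2]
width: 24.1
grasp_force: 10.0
```

```bash
python3 -m inch '[[0.1,[-0.007,0.03,0],0],[0.1,[-0.007,0.03,0],0],[0.1,[0,0,0],0],[0.1,[0,0,0],0]]' 10
python3 - <<'E'
from h import *
p=optics.grab_frame("wrist"); save(p,"left")
for n,p in (("wrist",p),("side",optics.grab_frame("side"))):
  for r in optics.outline_of(p,"short_bung_grip"):
    w=world(p,r["region"]); m=w[:,2]>75
    if m.sum()<30: continue
    w=w[m]; q=w-w.mean(0); print(n,r["score"],w.mean(0).round(1),np.percentile(w,95,0).round(1)); m=w[:,2]>98; print(" top",m.sum(),w[m].mean(0).round(1), np.linalg.svd(w[m]-w[m].mean(0),full_matrices=False)[2][2].round(3))
E
```

```text
time: 3.98
tool_pos: [573.7, -231.3, 77.5]
orientation: [3.12, 0.345, 0.003]
wrist_force: [-1.0, -7.9, 3.8]
width: 24.9
grasp_force: 10.1
wrist 0.86 [ 583.1 -229.   100.8] [ 592.8 -218.5  105.8]
 top 2261 [ 580.9 -229.3  104.7] [-0.069 -0.015  0.998]
```

View pics/left.png

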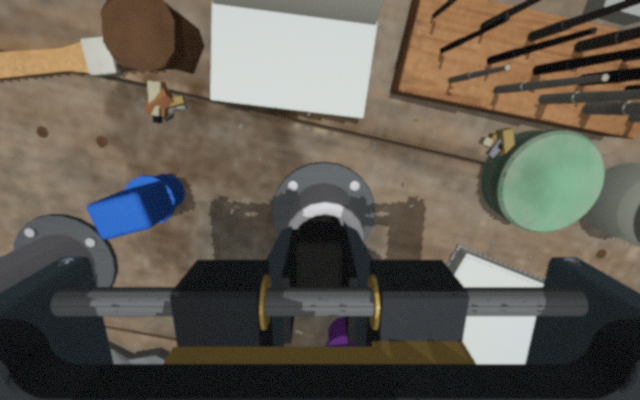

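The left picture shows the bung (250,322) moved left with the fingers. I'll lean it further and measure the tilt of its top face.

```bash
cat >> h.py <<'E'
def tilt(p, yaw=np.radians(12.7)):
    for r in optics.outline_of(p,"short_bung_grip"):
        w=world(p,cv2.erode(r["region"].astype(np.uint8),np.ones((3,3)))>0)
        if len(w)<30 or np.percentile(w[:,2],90)<90 or abs(np.median(w[:,1])+235)>40: continue
        rng=np.random.default_rng(0); best=None
        for _ in range(500):
            a=w[rng.choice(len(w),3,False)]; n=np.cross(a[1]-a[0],a[2]-a[0]); n/=np.linalg.norm(n)+1e-9
            if abs(n[2])<.93: continue
            i=abs((w-a[0])@n)<0.7
            if best is None or i.sum()>best.sum(): best=i
        q=w[best]; n=np.linalg.svd(q-q.mean(0),full_matrices=False)[2][2]; n*=np.sign(n[2])
        yl=np.array([-np.sin(yaw),np.cos(yaw),0])
        print("top",len(q),q.mean(0).round(1),"lean left deg",np.degrees(np.arcsin(n@yl)).round(1),"normal",n.round(3))
E
python3 -m inch '[[0.1,[-0.006,0.025,0],0],[0.1,[0,0,0],0],[0.1,[0,0,0],0]]' 10
python3 - <<'E'
from h import *
tilt(optics.grab_frame("wrist")); tilt(optics.grab_frame("wrist")); tilt(optics.grab_frame("scene"))
print(sensors.observe()["wrist_torque"])
E
```

```text
time: 4.43
tool_pos: [573.6, -229.5, 78.0]
orientation: [3.119, 0.345, 0.004]
wrist_force: [-1.1, -12.6, 6.7]
width: 25.7
grasp_force: 10.2
top 1407 [ 579.  -227.5  105. ] lean left deg 3.6 normal [-0.005  0.064  0.998]
top 1349 [ 579.7 -227.5  105. ] lean left deg 3.2 normal [0.022 0.063 0.998]
[-2.49191848  0.22530167 -0.009259  ]
```

```bash
python3 -m inch '[[0.1,[-0.007,0.03,0],0],[0.1,[0,0,0],0],[0.1,[0,0,0],0]]' 6
python3 - <<'E'
from h import *
p=optics.grab_frame("wrist"); tilt(p); save(p,"left3"); tilt(optics.grab_frame("wrist"))
E
```

```text
time: 4.98
tool_pos: [573.0, -226.4, 78.1]
orientation: [3.119, 0.345, 0.005]
wrist_force: [-0.3, -13.0, 6.8]
width: 31.3
grasp_force: 6.2
top 1361 [ 579.4 -226.7  105. ] lean left deg 4.7 normal [0.016 0.088 0.996]
top 1356 [ 579.3 -227.1  105. ] lean left deg 3.8 normal [-0.005  0.066  0.998]
```

View pics/left3.png

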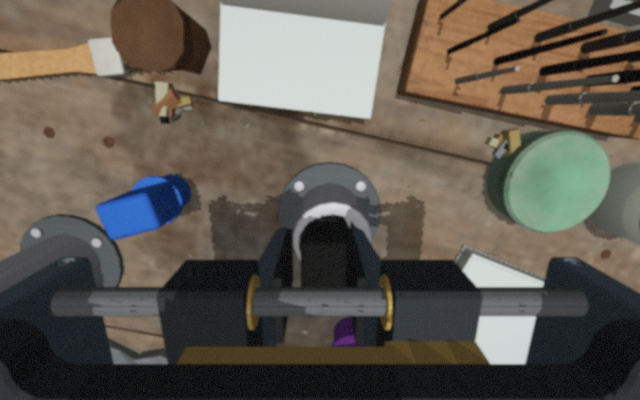

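The left3 picture shows the bung (250,325) shifted left against the right finger, with the fingers slightly spread (width 31 mm). The lean is only about 4–5°, so I'll firm up the grip to push it further.

```bash
python3 -m inch '[[0.1,[0,0,0],0],[0.1,[0,0,0],0],[0.1,[0,0,0],0]]' 16
python3 - <<'E'
from h import *
p=optics.grab_frame("wrist"); tilt(p); tilt(optics.grab_frame("wrist"))
p=optics.grab_frame("side"); cv2.imwrite("pics/side3.png",cv2.resize(p["img"][150:250,260:380,::-1],None,fx=5,fy=5,interpolation=cv2.INTER_CUBIC))
print(sensors.observe()["wrist_force"])
E
```

```text
time: 5.43
tool_pos: [573.7, -227.7, 78.7]
orientation: [3.117, 0.345, 0.007]
wrist_force: [-0.9, -20.1, 10.5]
width: 26.2
grasp_force: 16.7
top 1322 [ 579.2 -224.8  105.2] lean left deg 6.9 normal [-0.003  0.122  0.992]
top 1380 [ 579.2 -224.7  105.2] lean left deg 7.4 normal [0.005 0.133 0.991]
[ -0.4854269  -19.91649962  10.04178027]
```

View pics/side3.png

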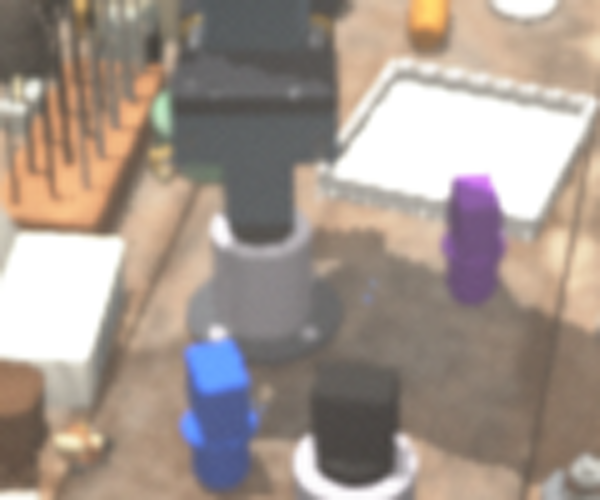

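The side crop shows the bung between the fingers, still in the mouth, with the collar near (235,262). The lean is about 7° left, which clears step 1. Now the same to the right.

```bash
python3 -m inch '[[0.1,[0.009,-0.04,0],0],[0.1,[0.009,-0.04,0],0],[0.1,[0.009,-0.04,0],0],[0.1,[0.009,-0.04,0],0],[0.1,[0.005,-0.02,0],0],[0.1,[0,0,0],0],[0.1,[0,0,0],0],[0.1,[0,0,0],0]]' 16
python3 - <<'E'
from h import *
tilt(optics.grab_frame("wrist")); tilt(optics.grab_frame("wrist"))
print(sensors.observe()["wrist_force"])
E
```

```text
time: 6.35
tool_pos: [575.0, -240.6, 77.1]
orientation: [-3.119, -0.343, 0.003]
wrist_force: [-4.1, 19.0, 20.0]
width: 25.7
grasp_force: 16.7
top 1376 [ 581.4 -240.1  105. ] lean left deg -4.0 normal [ 0.034 -0.064  0.997]
top 1359 [ 581.6 -240.2  105. ] lean left deg -4.6 normal [ 0.022 -0.077  0.997]
[-4.83739511 18.45866556 19.58092234]
```

```bash
python3 -m inch '[[0.1,[0.005,-0.02,0.01],0],[0.1,[0.005,-0.02,0],0],[0.1,[0,0,0],0],[0.1,[0,0,0],0],[0.1,[0,0,0],0]]' 22
python3 - <<'E'
from h import *
tilt(optics.grab_frame("wrist")); tilt(optics.grab_frame("wrist"))
print(sensors.observe()["wrist_force"])
E
```

```text
time: 6.97
tool_pos: [575.3, -242.8, 77.9]
orientation: [-3.116, -0.342, 0.006]
wrist_force: [-6.8, 35.0, 26.8]
width: 26.7
grasp_force: 23.6
top 1342 [ 581.7 -242.8  105. ] lean left deg -8.3 normal [ 0.042 -0.139  0.989]
top 1356 [ 581.7 -242.8  105.1] lean left deg -7.9 normal [ 0.04  -0.132  0.99 ]
[-5.75375472 33.84168187 25.71325674]
```

It leans 8° right. Now recentre, grip hard and pull straight up.

```bash
python3 -m inch '[[0.1,[-0.009,0.04,0],0],[0.1,[-0.009,0.04,0],0],[0.1,[-0.008,0.037,0],0],[0,[0,0,0],0],[0,[0,0,0],0],[0,[0,0,0],0],[0,[0,0,0],0],[0,[0,0,0.05],0],[0,[0,0,0.07],0],[0,[0,0,0.08],0],[0,[0,0,0.1],0],[0,[0,0,0.1],0],[0,[0,0,0.1],0],[0,[0,0,0.15],0],[0,[0,0,0.3],0],[0,[0,0,0],0],[0,[0,0,0],0]]' 55
python3 - <<'E'
from h import *
p=optics.grab_frame("wrist"); save(p,"up")
p=optics.grab_frame("scene")
for r in optics.outline_of(p,"tray"):
    w=world(p,r["region"]);m=(w[:,2]>12)&(w[:,2]<24)&(w[:,1]<-320); print(r["score"],cv2.minAreaRect(w[m][:,:2].astype(np.float32)) if m.sum()>9 else 0)
E
```

```text
time: 8.58
tool_pos: [575.3, -235.5, 175.6]
orientation: [3.121, 0.344, 0.006]
wrist_force: [0.4, -0.4, -0.9]
width: 23.6
grasp_force: 54.9
0.93 ((496.7687683105469, -404.2513427734375), (132.25958251953125, 132.7653045654297), 80.055908203125)
```

View pics/up.png

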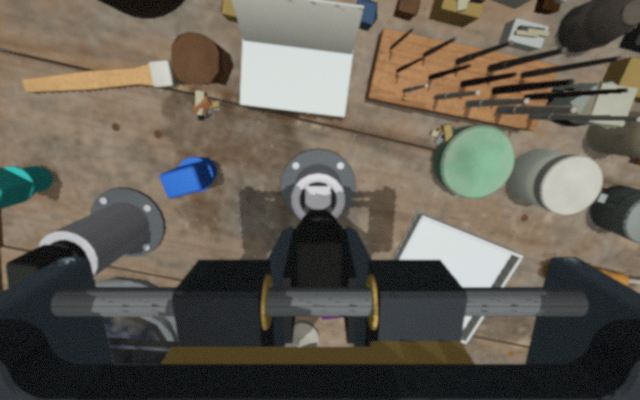

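The bung is out: the picture shows the empty mouth at (190,318). Carry it to the tray at (497,-404) and lower it.

```bash
python3 -m inch '[[0,[-0.157,-0.338,0],0],[0,[-0.157,-0.338,0],0],[0,[-0.157,-0.338,0],0],[0,[-0.157,-0.338,0],0],[0,[-0.157,-0.337,0],0],[0,[0,0,0],0],[0,[0,0,-0.3],0],[0,[0,0,-0.3],0],[0,[0,0,-0.3],0],[0,[0,0,-0.15],0],[0,[0,0,-0.1],0],[0,[0,0,-0.05],0],[0,[0,0,-0.03],0],[0,[0,0,0],0],[0,[0,0,0],0]]'
```

```text
time: 9.98
tool_pos: [496.2, -404.3, 51.0]
orientation: [3.122, 0.345, 0.002]
wrist_force: [0.1, -0.1, -0.8]
width: 23.8
grasp_force: 54.9
```

```bash
python3 -m inch '[[0,[0,0,-0.01],0],[0,[0,0,-0.01],0],[0,[0,0,-0.005],0],[0,[0,0,0],0]]'
```

```text
time: 10.32
tool_pos: [495.7, -403.9, 47.6]
orientation: [3.122, 0.344, 0.0]
wrist_force: [0.1, -0.1, -0.9]
width: 23.9
grasp_force: 54.9
```

```bash
python3 -m inch '[[0,[0,0,-0.01],0],[0,[0,0,-0.01],0],[0,[0,0,-0.005],0],[0,[0,0,0],0]]'
```

```text
time: 10.65
tool_pos: [495.9, -404.0, 46.6]
orientation: [-3.123, -0.345, 0.0]
wrist_force: [-6.8, 6.9, 25.6]
width: 23.8
grasp_force: 55.0
```

Contact. Release and rise.

```bash
python3 -m inch '[[0,[0,0,0.012],0],[0.3,[0,0,0],0],[0.4,[0,0,0],0],[0.5,[0,0,0],0],[0.6,[0,0,0],0],[0.7,[0,0,0],0],[0.7,[0,0,0],0],[0.7,[0,0,0.1],0],[0.7,[0,0,0.3],0],[0.7,[0,0,0.35],0],[0.7,[0,0,0.35],0],[0.7,[0,0,0.35],0],[0.7,[0,0,0.2],0],[0.7,[0,0,0],0],[0.7,[0,0,0],0],[0.7,[0,0,0],0]]'
python3 - <<'E'
from h import *
for n in ("wrist","side"):
  p=optics.grab_frame(n); n=="wrist" and save(p,"end")
  for r in optics.outline_of(p,"short_bung_grip"):
    w=world(p,r["region"]); print(n,round(r["score"],2),np.round(r["position"]),np.round(np.median(w,0)),np.percentile(w[:,2],95).round(),np.median(p["img"][r["region"]],0))
E
```

```text
time: 11.98
tool_pos: [495.2, -403.4, 210.6]
orientation: [-3.122, -0.345, 0.001]
wrist_force: [-0.1, -0.3, -0.7]
width: 64.2
grasp_force: 0.0
wrist 0.73 [187. 202.] [ 475. -282.   69.] 72.0 [140.  79. 167.]
wrist 0.71 [188. 319.] [ 501. -403.   73.] 75.0 [36. 37. 35.]
wrist 0.58 [52. 40.] [ 566. -121.   61.] 72.0 [32. 57. 95.]
side 0.77 [292. 306.] [516.  76.  53.] 71.0 [ 83. 140. 134.]
side 0.75 [236. 303.] [ 567. -100.   48.] 71.0 [ 92. 104. 152.]
side 0.71 [195. 354.] [ 472. -265.   45.] 71.0 [119.   89.5 131. ]
side 0.63 [170. 352.] [ 499. -393.   52.] 74.0 [88. 83. 76.]
```

View pics/end.png

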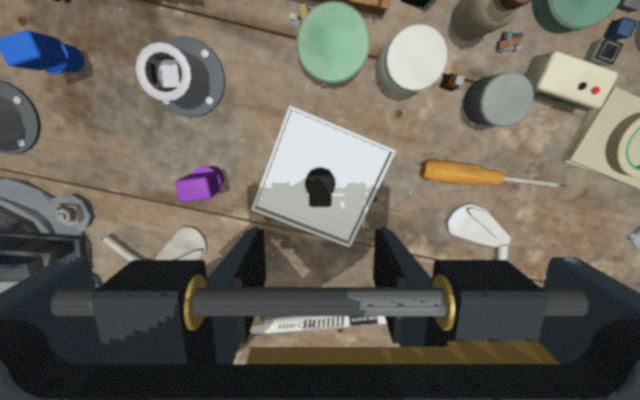

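The picture shows the bung standing mid-tray at (188,319), top at about 73 mm, so the grip centre is at about 55 mm. The pot mouth at (70,163) is empty.

```bash
python3 -c "from rig import workorder; print(workorder.close_job())"
```

```text
the job is handed in; nothing more can be done
None
```

The short pot's bung was rocked about 7° left and 8° right, pulled straight out and left standing in the tray; I kept clear of the tall pot, and the job is handed in (no verdict was returned).

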